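Pop the brass post and trap it on the chute

TASK

Press the red ejector button of the blue dispenser down so that the brass top post pops out of its pocket, and with your other finger already waiting over the chute stop the post before it rolls off the open lower end. Finish while holding it so: one fingertip keeping the button down, the other keeping the post at rest on the chute. Do not lift the post or press hard on it, and leave everything else on the counter where it lies.

Things in the scene. Friction and masses are not known exactly. Their poses are not given: they have to be found in the camera images.
- dispenser: Blue dispenser fixed to the counter on a dark base plate (160 x 140 x 6 mm); place and turn vary. Origin: at counter level under landing. x points up the white chute, y from the chute to the red button, z up. The chute slopes down 12 degrees towards -x; its floor is 42 mm wide between two walls 4 mm thick that stand 5 mm above it. Nothing on it is higher than 75 mm.
- landing (a point): Point on the middle of the chute floor, 40 mm above the counter, in a green band (x -12 to +27 mm from here): a fingertip over it is in the post's way. A tip level with the button's top clears the floor here by 16 mm (button up) or 6 mm (button fully down).
- button_top (a point): Centre of the top face of the red ejector button, a flat pad 34 mm (along dispenser x) by 30 mm (y), 56 mm above the counter when up; it moves down when pressed. It lies 62 mm from landing along dispenser +y, so two fingertips 62 mm apart (middle to middle) stand over both at once; nothing between is taller than the chute walls.
- ejector (a joint): Button travel in m: 0 up, 0.010 fully down on its stop. Spring: 1.5 N at the start, about 5 N at the bottom with the post's weight; springs back if let go. It raises the pocket's floor as far as it is pressed; the post rolls out at about 0.006, is on the green band within 0.4 s and off the lower end within a second if not stopped.
- post: Brass top post: plain cylinder, diameter 22 mm, length 36 mm, about 115 g, with a copper stripe, lying across the chute (its axis along dispenser y) in a pocket 6 mm deep above the chute's upper end, at dispenser x = +50 mm. Origin at its middle.
- chute_end (a point): Middle of the open lower end of the chute floor (yellow stripe), 73 mm from landing along dispenser -x, 24 mm above the counter. The floor runs from here up to the pocket's sill, 41 mm beyond landing.
- boot: Bystander: red terminal boot, a cone 32 mm wide and 45 mm tall, standing about 0.11 m to the dispenser's -y side. Origin at its foot.
- nut: Bystander: black six-sided hold-down nut, 26 mm wide, 12 mm high, lying on the dispenser's -y side. Origin at its underside.
- lug: Bystander: copper cable lug, 60 mm long, 14 mm high, lying on the dispenser's +y side. Origin at the underside of its middle.
- brush: Bystander: orange plastic brush lying on the counter. Origin at its underside.
- jar: Bystander: closed jar 60 mm wide and 70 mm tall, standing on the counter. Origin at its foot.
- wrench: Bystander: steel wrench 160 mm long lying on the counter. Origin at its underside.
Things that resemble listed ones, but are neither listed nor needed, are in the scene too. Leave any pink look-alike of the dispenser alone.

How it is judged:
On the way, in this order (a step that is already met when the one before it is completed fails the run):
1. the ejector button is pressed down (value of joint ejector above 0.005 m).
2. with the button still held down, the popped post is stopped on the chute by a finger (x of post in the frame of dispenser between -0.055 and 0.04 m and value of joint ejector above 0.005 m and contact force between the fingers and post above 0.03 N and linear speed of post below 0.02 m/s), for 0.3 s.
At the end, for the whole second after the job is handed in: Button held over 5 mm down; the post at rest (under 20 mm/s) on the chute floor, its middle from 55 mm below to 40 mm above the landing point, within 12 mm of the centre line and 10 degrees of level, and touching a finger (over 0.03 N) (all of step 2 and y of post in the frame of dispenser between -0.012 and 0.012 m and z of post in the frame of dispenser between 0.035 and 0.065 m and angle between post's own y axis and vertical between 1.39 and 1.75 rad); the arm keeps its last pose, push and grip.
It fails at once if the post rolls off the lower end or leaves the chute (x of post in the frame of dispenser below -0.07 m or z of post in the frame of dispenser below 0.03 m or y of post in the frame of dispenser above 0.02 m or y of post in the frame of dispenser below -0.02 m).
It fails at once if the post is lifted (z of post in the frame of dispenser above 0.08 m).
It fails at once if the post is pressed hard or squeezed (over 12 N) (contact force between the fingers and post above 12 N).
It fails at once if a bystander is moved more than 20 mm (distance of any of boot, nut, lug, brush, jar, wrench from where it was at the start of the episode above 0.02 m).
It also fails if it takes over 32 s, if anything falls off the work surface, if the arm or the gripper's body presses on something with over 40 N, if the wrist force passes 120 N, or if a joint passes its speed limit or range.

ROBOT

A 7-joint arm with a two-finger parallel gripper is mounted at the origin on the work surface. World frame = base frame: x ahead of the robot, y to its left, z up, the work surface at z = 0. Lengths are in m, angles in rad, forces in N, time in s.
With the tool pointing down it reaches from about 0.425 to 1.025 m from the base axis. Payload 9.4 kg.
Tool frame: the origin (TCP) lies midway between the tips of the shut fingers; the grasp point (between the pads) lies tcp_to_grasp behind it (tcp_to_grasp is the distance from the TCP to the grasp point, in m); z points along the fingers, y is the line along which they close (so a half turn about z gives the same grasp; the last joint's range is limited). The gripper opens to 93 mm and grips with 3 to 60 N. Pads are 15 mm wide; open, the fingers measure 128 mm over their backs; the gripper's body (75 mm by 188 mm) begins 65 mm behind the grasp point.
Start: joints at [-1.371, 0.599, -0.003, 1.599, 0.002, 0.943, -0.08], TCP at [0.198, 0.697, 0.219] pointing down, gripper open.
Joint ranges: [-2.57, 2.57], [-0.35, 1.97], [-1.29, 1.29], [0.11, 2.56], [-1.05, 4.19], [0.11, 1.86], [-2.63, 2.63]. Speed limits (rad/s): [2.22, 2.22, 3.01, 3.01, 3.14, 3.14, 3.14].

INTERFACE

Orientations are given as [roll, pitch, yaw] about the fixed x, y, z axes, in that order (R = Rz(yaw) Ry(pitch) Rx(roll)).
In Python, from station import * gives the robot as it stands.
- The arm moves only by the tool step_arm, never from a script. Its argument "steps" is a list of rows, each an object with "dp": the shift along the tool's x, y, z in cm, a list of three; "rot": the turn, a rotation vector about the tool's x, y, z in rad, a list of three; "gripper": the closure, from 0 (fully open) to 1 (shut). In form: [{"dp": [tx, ty, tz], "rot": [ax, ay, az], "gripper": gripper}, ...]. A call has exactly 5 rows; each row is the pose to reach, as a shift and turn from the pose commanded when the call began, along the tool's axes at that moment; what a row does not reach only later rows make up. A row lasts 1/10 s, in which the tool goes at most 50 mm and 8.59 degrees, less where a joint would pass 70% of its speed; a pose out of reach is approached as far as the arm can. A call with a gripper value outside its range is refused whole. The fingers move at their own pace and stop on an object; "force" is the grip in N (left out, the last holds). Time passes only in rows, so rows that repeat a pose let the fingers close, or fill a call up. It gives the time, the measured TCP pose, the force, the opening and the grip force at its end, in the units of the state.
- read_state(): the state, without advancing time (a new reading comes with each control period).
- grab_frame(name): name is "scene" or "top"; returns a dict with "img" (384x512x3 uint8, red, green, blue), "fx", "fy", "cx", "cy" (pixels), "dist" ([k1, k2, p1, p2, k3] as OpenCV has them; the pictures are not rectified), "world_from_camera" (4x4, takes a point from camera to world coordinates). Camera axes: x right, y up, looking along -z (the intrinsics and any distortion apply to the point x, -y, -z); pixel columns grow to the right and rows downward; lengths in m; the calibration is good to about 2 mm. A picture is of the moment at which its call begins. There is no depth.
- hand_in(): hands the job in; it is judged then, once.
The state is a dict: "clock": time; "q": joint angles; "qd": joint speeds; "tau": joint torques, N m; "position": TCP position; "orientation": TCP orientation; "wrist_force": force on the tool from outside, world axes, zero at the start; "wrist_torque": the same for the moment, N m; "width": finger opening in m; "gripper_force": force on a finger pad.
Only numpy, scipy, OpenCV 4.12 (cv2) and the standard library are available. Lean on these libraries where they do the work, as an engineer would, in place of code of your own. Each camera call takes 0.05 s, during which the arm holds its last target. There are 200 camera calls.

## Working session

There is one attempt and no reset: what is moved stays moved. The work goes in short steps, Python scripts to look and compute and a tool call to move; the robot and the scene stay as the last step left them, time stands still between calls to the robot, and variables do not carry over. Pictures are saved under pics/ and viewed, at most 10 in all, crops included, and the job is handed in when it is done.

Besides the shell and the picture viewer there is one more tool, called after ">>>" as name(argument=value, ...), one argument or row to a line, values as JSON. step_arm: Moves the arm, as the interface text tells. Its arguments: {"type":"object","properties":{"steps":{"type":"array","items":{"type":"object","properties":{"dp":{"type":"array","items":{"type":"number"}},"rot":{"type":"array","items":{"type":"number"}},"gripper":{"type":"number"}}}},"force":{"type":"number"}},"required":["steps"]}

```bash
mkdir -p pics
python3 - <<'E'
from station import *
import cv2, pickle
for n in("scene","top"):
    f=grab_frame(n); pickle.dump(f,open(n+'.pkl','wb'))
    cv2.imwrite(f'pics/{n}0.png',cv2.resize(f['img'][...,::-1],(800,600),interpolation=cv2.INTER_CUBIC))
    print(n,f['fx'],f['cx'],f['cy'],f['dist'],f['world_from_camera'])
s=read_state();print(s)
try: print(tcp_to_grasp)
except Exception as e: print(e)
E
```

```text
scene 415.69788130241847 252.6937343831019 190.40627371181824 [0.04532609 0.         0.         0.         0.        ] [[ 0.59379774 -0.42350672  0.6841391   1.41860284]
 [ 0.80460748  0.31605506 -0.50270867 -0.65695063]
 [-0.00332512  0.84897071  0.52842945  0.73903889]
 [ 0.          0.          0.          1.        ]]
top 439.94006454907196 258.9033462641253 195.78792549108437 [-0.17033442  0.          0.          0.          0.        ] [[-0.01297885  0.99743936 -0.07032977  0.45984961]
 [-0.999911   -0.01272938  0.00399423  0.01798568]
 [ 0.00308875  0.07037535  0.9975158   1.17204797]
 [ 0.          0.          0.          1.        ]]
{'clock': 0.1, 'q': array([-1.37070161,  0.60005838, -0.00255653,  1.60004169,  0.00181196,
        0.94288822, -0.07980811]), 'qd': array([-0.00068554, -0.00156472,  0.00046131, -0.00216948, -0.0008209 ,
       -0.00031446, -0.00056046]), 'tau': array([ 6.21433559e-03, -7.66552949e+01,  1.50259115e+00, -2.52938265e+01,
       -5.22637437e-02,  1.36271183e-02,  4.58733621e-05]), 'position': array([0.19801405, 0.69698706, 0.21783948]), 'orientation': array([-3.14020542e+00,  1.32230358e-04,  2.86486630e+00]), 'wrist_force': array([-0.06281221,  0.47782194, -0.9678393 ]), 'wrist_torque': array([ 0.00682803, -0.02020924,  0.01860145]), 'gripper_force': 0.0, 'width': 0.0930055774786731}
0.0188
```

View pics/top0.png

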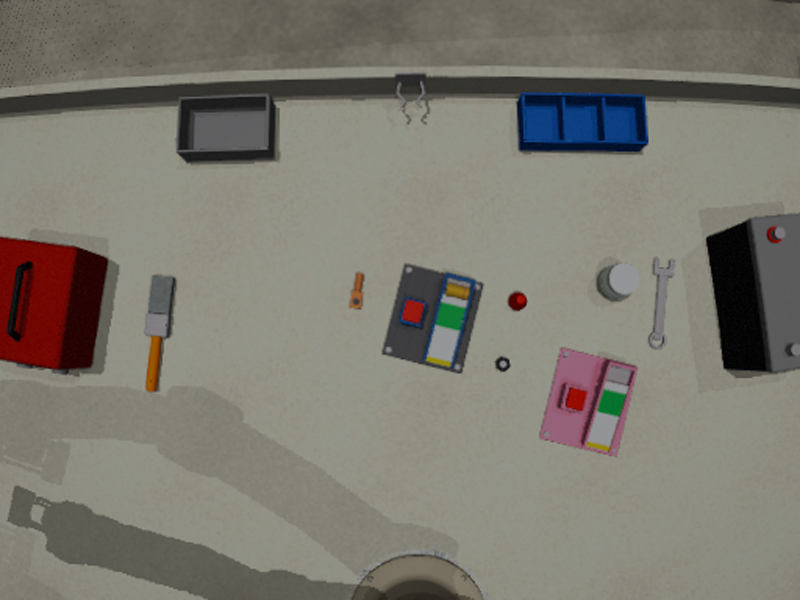

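View pics/scene0.png

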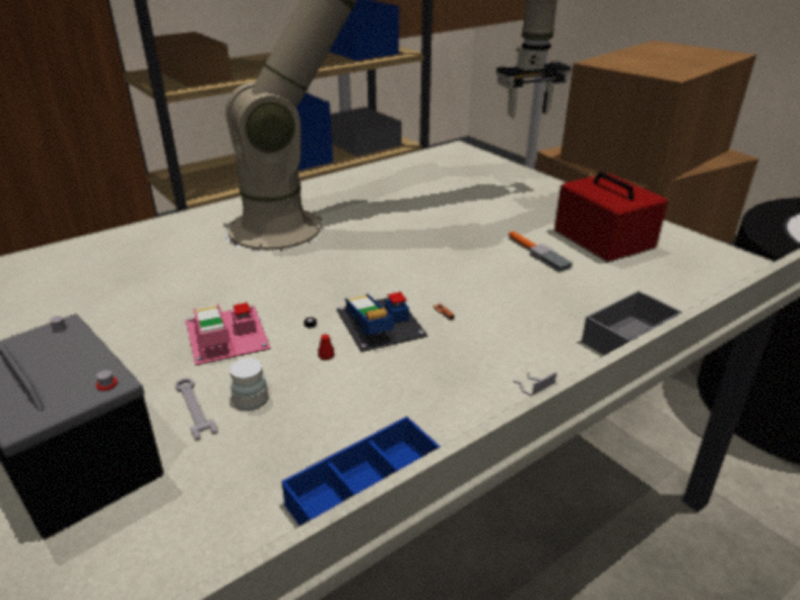

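The top view shows the blue dispenser (dark plate) at about (433,318) of 800x600, with the chute running up-image (+x of world) and the button to its left. The pink look-alike is lower right, and boot, nut and lug lie beside the dispenser.

Run:
```python
import cv2, pickle
a=pickle.load(open('top.pkl','rb'))['img'][165:243,240:318,::-1]
b=pickle.load(open('scene.pkl','rb'))['img'][180:228,210:278,::-1]
cv2.imwrite('pics/tc.png',cv2.resize(a,None,fx=7.5,fy=7.5,interpolation=cv2.INTER_CUBIC))
cv2.imwrite('pics/sc.png',cv2.resize(b,None,fx=11,fy=11,interpolation=cv2.INTER_CUBIC))
```

```text
(no output)
```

View pics/tc.png

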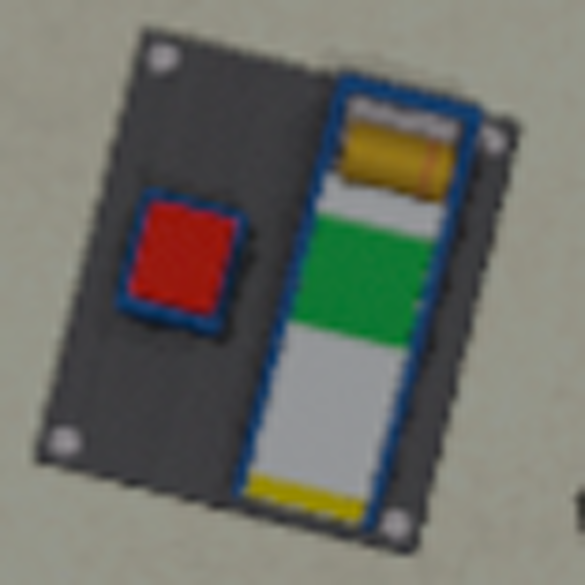

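View pics/sc.png

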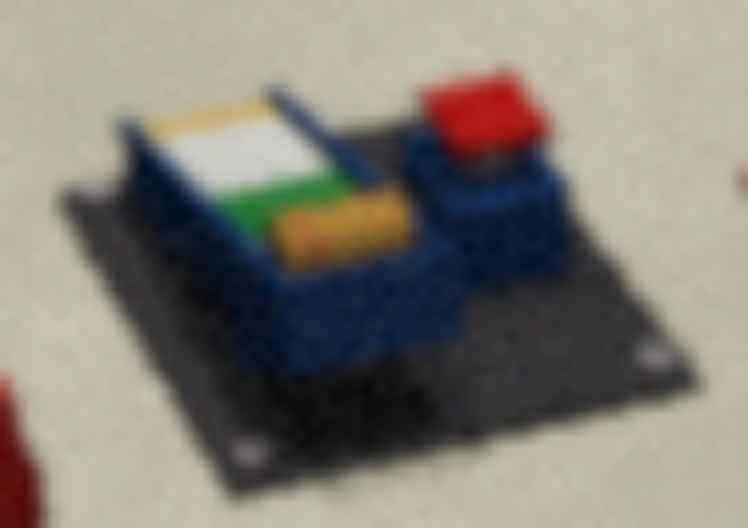

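The crops resolve the red pad's corners, e.g. (148,200) and (213,314) in the top crop, as well as the green band and chute end. I fit the dispenser pose to these in both views.

```bash
cat > fit.py <<'E'
import numpy as np, pickle, cv2
from scipy.optimize import least_squares
t=np.tan(np.radians(12)); fl=lambda x,y:(x,y,40+t*x)
P=[(17,77,56),(17,47,56),(-17,47,56),(-17,77,56)]
G=[fl(27,21),fl(27,-21),fl(-12,-21),fl(-12,21),fl(-73,21),fl(-73,-21)]
top=[(148,200),(241,213),(213,314),(128,298),(319,212),(436,240),(404,346),(288,321),(243,492),(365,524)]
sc=[(550,130),(460,155),(420,95),(510,72)]
obs=[('top',np.array(P+G)/1e3,(np.array(top)+.5)/7.5-.5+[240,165]),('scene',np.array(P)/1e3,(np.array(sc)+.5)/11-.5+[210,180])]
F={n:pickle.load(open(n+'.pkl','rb')) for n in('top','scene')}
def proj(f,X):
    T=np.linalg.inv(f['world_from_camera']); c=(X@T[:3,:3].T+T[:3,3])*[1,-1,-1]
    K=np.array([[f['fx'],0,f['cx']],[0,f['fy'],f['cy']],[0,0,1.]])
    return cv2.projectPoints(c,np.zeros(3),np.zeros(3),K,np.array(f['dist'],float))[0][:,0]
def W(p,X):
    c,s=np.cos(p[2]),np.sin(p[2]); return X@np.array([[c,-s,0],[s,c,0],[0,0,1]]).T+[p[0],p[1],0]
def fit(o): return least_squares(lambda p:np.concatenate([(proj(F[n],W(p,X))-u).ravel() for n,X,u in o]),[.45,-.1,0.])
if __name__=='__main__':
    for o in(obs,obs[:1],obs[1:]):
        r=fit(o);print(r.x,np.degrees(r.x[2]));print(r.fun.reshape(-1,2).round(1).tolist())
        m=W(r.x,np.array([[0,0,.04],[0,.031,.056],[0,.062,.056]]));print(m.round(4).tolist())
E
python3 fit.py
```

```text
[ 0.51539725 -0.05943717 -0.25530236] -14.62774795856777
[[0.6, -0.5], [-0.3, 0.6], [0.2, 0.1], [0.1, -0.6], [-0.1, -0.3], [0.1, -0.1], [0.6, 0.6], [0.3, 0.1], [0.5, 0.2], [-0.1, -0.2], [1.1, -0.5], [0.2, -0.8], [-0.1, -0.7], [0.5, -0.5]]
[[0.5154, -0.0594, 0.04], [0.5232, -0.0294, 0.056], [0.5311, 0.0006, 0.056]]
[ 0.51550429 -0.05896818 -0.25157404] -14.414130952617896
[[0.4, -0.4], [-0.6, 0.7], [0.0, 0.2], [-0.1, -0.5], [-0.3, -0.3], [-0.1, -0.2], [0.4, 0.6], [0.1, 0.1], [0.4, 0.2], [-0.2, -0.3]]
[[0.5155, -0.059, 0.04], [0.5232, -0.0289, 0.056], [0.5309, 0.0011, 0.056]]
[ 0.51720013 -0.06255856 -0.25888723] -14.833145576109638
[[0.6, 0.1], [-0.2, -0.2], [-0.5, -0.1], [0.1, 0.1]]
[[0.5172, -0.0626, 0.04], [0.5251, -0.0326, 0.056], [0.5331, -0.0026, 0.056]]
```

>>> step_arm(
  steps=[
    {"dp":[-2,-2.4,0],"rot":[0,0,0],"gripper":0.52},
    {"dp":[-5,-6,0],"rot":[0,0,0],"gripper":0.52},
    {"dp":[-8,-9.5,0],"rot":[0,0,0],"gripper":0.52},
    {"dp":[-11,-13.1,0],"rot":[0,0,0],"gripper":0.52},
    {"dp":[-14,-16.7,0],"rot":[0,0,0],"gripper":0.52},
  ],
)

```text
clock: 0.6
position: [0.2876, 0.4965, 0.2183]
orientation: [-3.141, 0.0, 2.865]
wrist_force: [0.9, 0.2, -0.2]
width: 0.0577
gripper_force: 0.0
```

>>> step_arm(
  steps=[
    {"dp":[-3,-3.6,0],"rot":[0,0,0],"gripper":0.52},
    {"dp":[-6,-7.2,0],"rot":[0,0,0],"gripper":0.52},
    {"dp":[-9,-10.7,0],"rot":[0,0,0],"gripper":0.52},
    {"dp":[-12,-14.3,0],"rot":[0,0,0],"gripper":0.52},
    {"dp":[-15,-17.9,0],"rot":[0,0,0],"gripper":0.52},
  ],
)

```text
clock: 1.1
position: [0.3829, 0.2835, 0.2186]
orientation: [-3.141, 0.0, 2.865]
wrist_force: [0.7, 0.3, 0.6]
width: 0.0448
gripper_force: 0.0
```

>>> step_arm(
  steps=[
    {"dp":[-3,-3.6,0],"rot":[0,0,0],"gripper":0.52},
    {"dp":[-6,-7.2,0],"rot":[0,0,0],"gripper":0.52},
    {"dp":[-9,-10.7,0],"rot":[0,0,0],"gripper":0.52},
    {"dp":[-12,-14.3,0],"rot":[0,0,0],"gripper":0.52},
    {"dp":[-15,-17.9,0],"rot":[0,0,0],"gripper":0.52},
  ],
)

```text
clock: 1.6
position: [0.4783, 0.0703, 0.2187]
orientation: [3.142, 0.0, 2.865]
wrist_force: [1.0, 0.7, 0.4]
width: 0.0441
gripper_force: 0.0
```

>>> step_arm(
  steps=[
    {"dp":[-2,-2.4,1.5],"rot":[0,0,-0.01],"gripper":0.52},
    {"dp":[-4,-4.8,4],"rot":[0,0,-0.02],"gripper":0.52},
    {"dp":[-6,-7.2,6.5],"rot":[0,0,-0.021],"gripper":0.52},
    {"dp":[-7.1,-8.4,9],"rot":[0,0,-0.021],"gripper":0.52},
    {"dp":[-7.1,-8.4,10.5],"rot":[0,0,-0.021],"gripper":0.52},
  ],
)

```text
clock: 2.1
position: [0.5235, -0.0308, 0.1118]
orientation: [-3.14, -0.001, 2.882]
wrist_force: [-0.2, 0.9, 0.2]
width: 0.0443
gripper_force: 0.0
```

>>> step_arm(
  steps=[
    {"dp":[0,0,1],"rot":[0,0,0],"gripper":0.52},
    {"dp":[0,0,2],"rot":[0,0,0],"gripper":0.52},
    {"dp":[0,0,3],"rot":[0,0,0],"gripper":0.52},
    {"dp":[0,0,3.5],"rot":[0,0,0],"gripper":0.52},
    {"dp":[0,0,3.5],"rot":[0,0,0],"gripper":0.52},
  ],
)

```text
clock: 2.6
position: [0.5231, -0.0277, 0.0783]
orientation: [-3.141, -0.001, 2.886]
wrist_force: [0.2, 0.1, -0.3]
width: 0.0444
gripper_force: 0.0
```

Run:
```python
from station import *
import cv2, pickle, numpy as np
s=read_state();print(s['position'],s['orientation'],s['width'],s['wrist_force'])
a=grab_frame('top')['img'][150:258,220:340,::-1]
b=grab_frame('scene')['img'][150:230,200:290,::-1]
r=lambda i,f:cv2.resize(i,f,interpolation=cv2.INTER_CUBIC)
cv2.imwrite('pics/j1.png',np.hstack([r(a,(400,360)),r(b,(400,360))]))
```

```text
[ 0.5230502  -0.02768779  0.07826343] [-3.14146251e+00 -5.90253812e-04  2.88649207e+00] 0.044412068322936434 [ 0.23231338  0.10841994 -0.2570799 ]
```

View pics/j1.png

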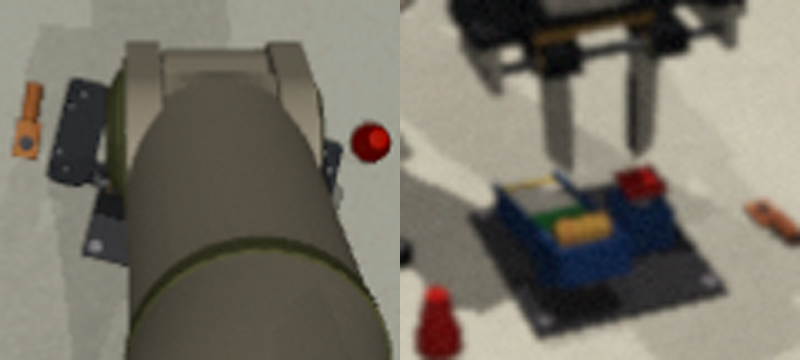

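The right fingertip is above the button, at about (640,152), and the left one is over the chute at (563,167). I check this against the projected tips and the scene camera's own measurement.

Run:
```python
from fit import *
tc=np.array([.5231,-.0277,.0783]); y=np.array([np.cos(1.3156),np.sin(1.3156),0])
uv=proj(F['scene'],np.array([tc+.031*y,tc-.031*y]))
print(((uv-[200,150])*[400/90,360/80]+[400,0]).round(1))
p=fit(obs).x; T=W(p,np.array([[0,.062,.056],[0,0,.04]]));print(T, ((proj(F['scene'],T)-[200,150])*[400/90,360/80]+[400,0]).round(1))
```

```text
[[642.1 147.9]
 [558.4 165.6]]
[[ 0.5310546   0.00055323  0.056     ]
 [ 0.51539725 -0.05943717  0.04      ]] [[640.3 176.3]
 [557.8 213.9]]
```

>>> step_arm(
  steps=[
    {"dp":[0,-0.1,0.5],"rot":[0,0,0],"gripper":0.52},
    {"dp":[0,-0.2,1],"rot":[0,0,0],"gripper":0.52},
    {"dp":[0,-0.2,1.5],"rot":[0,0,0],"gripper":0.52},
    {"dp":[0,-0.2,1.9],"rot":[0,0,0],"gripper":0.52},
    {"dp":[0,-0.2,1.9],"rot":[0,0,0],"gripper":0.52},
  ],
)

```text
clock: 3.2
position: [0.5224, -0.03, 0.059]
orientation: [-3.141, -0.001, 2.886]
wrist_force: [0.4, -0.6, 0.2]
width: 0.0448
gripper_force: 0.0
```

>>> step_arm(
  steps=[
    {"dp":[0,0,0.3],"rot":[0,0,0],"gripper":0.52},
    {"dp":[0,0,0.6],"rot":[0,0,0],"gripper":0.52},
    {"dp":[0,0,0.9],"rot":[0,0,0],"gripper":0.52},
    {"dp":[0,0,1.2],"rot":[0,0,0],"gripper":0.52},
    {"dp":[0,0,1.2],"rot":[0,0,0],"gripper":0.52},
  ],
)

```text
clock: 3.7
position: [0.5229, -0.03, 0.0474]
orientation: [3.142, 0.0, 2.886]
wrist_force: [0.2, -0.8, 3.4]
width: 0.0448
gripper_force: 1.7
```

>>> step_arm(
  steps=[
    {"dp":[0,0,0],"rot":[0,0,0],"gripper":0.52},
    {"dp":[0,0,0],"rot":[0,0,0],"gripper":0.52},
    {"dp":[0,0,0],"rot":[0,0,0],"gripper":0.52},
    {"dp":[0,0,0],"rot":[0,0,0],"gripper":0.52},
    {"dp":[0,0,0],"rot":[0,0,0],"gripper":0.52},
  ],
)

```text
clock: 4.2
position: [0.5228, -0.03, 0.0477]
orientation: [3.142, 0.0, 2.886]
wrist_force: [-0.7, 0.7, 2.9]
width: 0.0449
gripper_force: 1.7
```

Run:
```python
from station import *
import cv2, numpy as np
s=read_state();print(s['position'],s['orientation'],s['width'],s['wrist_force'])
b=grab_frame('scene')['img'][175:230,205:278,::-1]
cv2.imwrite('pics/j2.png',cv2.resize(b,(730,550),interpolation=cv2.INTER_CUBIC))
```

```text
[ 0.52283341 -0.02996294  0.04771546] [3.14152785e+00 2.25345916e-04 2.88583495e+00] 0.044922562789831574 [-0.6578988   0.67427167  2.90306192]
```

View pics/j2.png

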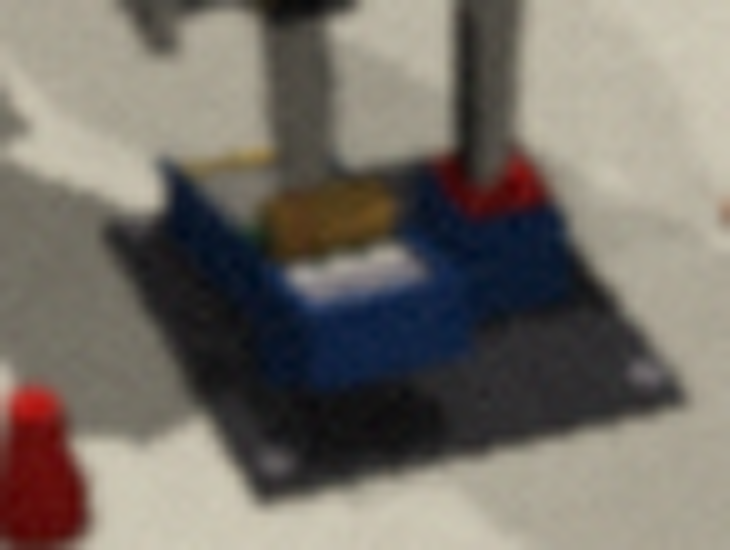

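The post has left its pocket and rests against the finger on the green band, at about (330,215), and the button is down under the other finger. I press 1 mm deeper for margin and let it settle.

>>> step_arm(
  steps=[
    {"dp":[0,0,0.05],"rot":[0,0,0],"gripper":0.52},
    {"dp":[0,0,0.1],"rot":[0,0,0],"gripper":0.52},
    {"dp":[0,0,0.1],"rot":[0,0,0],"gripper":0.52},
    {"dp":[0,0,0.1],"rot":[0,0,0],"gripper":0.52},
    {"dp":[0,0,0.1],"rot":[0,0,0],"gripper":0.52},
  ],
)

```text
clock: 4.75
position: [0.5223, -0.0299, 0.0467]
orientation: [-3.142, -0.001, 2.885]
wrist_force: [-1.7, 0.4, 6.7]
width: 0.0449
gripper_force: 3.8
```

>>> step_arm(
  steps=[
    {"dp":[0,0,0],"rot":[0,0,0],"gripper":0.52},
    {"dp":[0,0,0],"rot":[0,0,0],"gripper":0.52},
    {"dp":[0,0,0],"rot":[0,0,0],"gripper":0.52},
    {"dp":[0,0,0],"rot":[0,0,0],"gripper":0.52},
    {"dp":[0,0,0],"rot":[0,0,0],"gripper":0.52},
  ],
)

```text
clock: 5.25
position: [0.5223, -0.0299, 0.0467]
orientation: [-3.142, -0.001, 2.885]
wrist_force: [-1.5, 0.3, 5.7]
width: 0.0448
gripper_force: 3.8
```

Run:
```python
from station import *
s=read_state();print(s['position'],s['wrist_force']); print(hand_in())
```

```text
[ 0.52228861 -0.02987871  0.04672067] [-1.50453833  0.28512779  5.72459918]
the job is handed in; nothing more can be done
None
```

I handed the job in at about 5.3 s on the robot's clock, with one fingertip holding the button about 9 mm down and the other holding the popped post at rest on the chute's green band; no verdict came back.

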